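# Plug the spare relay into the free relay base

## Task

Plug the spare relay that stands by itself on the bench into the one free base in the row of three, either way round, fully home so that its housing sits flat on the base, and let go of it only once it is home. Leave the two fitted relays in their bases, and leave the loose pliers and red screwdriver where they lie.

Things in the scene. Friction and masses are not known exactly. Their poses are not given: they have to be found in the camera images.
- relay: spare relay, standing loose on its plug on the bench, left of the bases: black housing 40 (x) x 56 (y) x 62 mm on a narrower plug 26 (x) x 44 (y) x 20 mm, 82 mm in all. Origin: centre of the plug's underside, z up; grip the flat +x and -x faces. Seated: housing on the base's top, origin 14 mm above the base's origin, relay y along base y either way round. About 0.2 kg
- relay_2: relay of the same shape, already plugged into one of the bases, to be left alone: origin as for the spare relay
- relay_3: relay of the same shape, already plugged into another of the bases, to be left alone: origin as for the spare relay
- base_1: one of three identical fixed grey relay bases, 78 mm apart along y on a metal plate, in varying order; free if no relay stands in it. Centre block 52 (x) x 70 (y) x 34 mm high with an open well 30 (x) x 48 (y) mm, 24 mm deep, 3 mm chamfers; screw steps at +x and -x, 22 mm high, 89 mm over both. Origin: centre of its underside, 12 mm above the table; y along the row
- base_2: one of three identical fixed grey relay bases, 78 mm apart along y on a metal plate, in varying order; free if no relay stands in it. Centre block 52 (x) x 70 (y) x 34 mm high with an open well 30 (x) x 48 (y) mm, 24 mm deep, 3 mm chamfers; screw steps at +x and -x, 22 mm high, 89 mm over both. Origin: centre of its underside, 12 mm above the table; y along the row
- base_3: one of three identical fixed grey relay bases, 78 mm apart along y on a metal plate, in varying order; free if no relay stands in it. Centre block 52 (x) x 70 (y) x 34 mm high with an open well 30 (x) x 48 (y) mm, 24 mm deep, 3 mm chamfers; screw steps at +x and -x, 22 mm high, 89 mm over both. Origin: centre of its underside, 12 mm above the table; y along the row
- screwdriver: red-handled screwdriver lying loose on the bench beyond the bases, 221 mm long, bystander; origin at the centre of its underside
- pliers: combination pliers with blue handles lying loose near the bench's front edge, 140 mm long, bystander; origin at the centre of its underside

How it is judged:
By the outcome, as a careful person would: the job done as asked, in the order asked, and still so for the second after the job is handed in, with the robot touching nothing.
It also fails if it takes over 40 s, if anything falls off the work surface, if the arm or the gripper's body presses on something with over 40 N, if the wrist force passes 120 N, or if a joint passes its speed limit or range.

## Robot

A 7-joint arm with a two-finger parallel gripper is mounted at the origin on a cart in front of the work surface, level with it; the furniture and walls round the work are solid. World frame = base frame: x ahead of the robot, y to its left, z up, the work surface at z = 0. Lengths are in m, angles in rad, forces in N, time in s.
With the tool pointing down it reaches from about 0.425 to 0.925 m from the base axis. Payload 6.8 kg.
Tool frame: the origin (TCP) lies on the centre line of the jaws, within the pads' length; the fingertips stand 8 mm ahead of it and the grasp point (between the pads) lies 11 mm behind it (r.finger_overhang is the distance from the TCP to the fingertips, in m); x points along the fingers, z is the direction in which the jaws open and shut, and the axes are right-handed (so a half turn about x gives the same grasp; the last joint's range is limited). The gripper opens to 85 mm and grips with 20 to 120 N. Pads are 22 mm wide; open, the fingers measure 114 mm over their backs; the gripper's body (76 mm by 85 mm) begins 54 mm behind the grasp point. The pads swing forward as they close: fully open they stand 13 mm farther back than shut.
Start: joints at [-1.422, 0.477, 0.022, 1.555, -0.011, 1.109, -0.083], TCP at [0.171, 0.653, 0.239] pointing down, gripper open.
Joint ranges: [-2.96, 2.96], [-0.34, 2.1], [-1.41, 1.46], [0.24, 2.44], [-1.37, 4.51], [0.17, 1.92], [-2.96, 2.96]. Speed limits (rad/s): [2.39, 2.39, 3.14, 3.14, 3.14, 3.14, 3.14].

## Interface

Orientations are given as a rotation vector (axis times angle).
In Python, from bench import r gives the robot as it stands. The module is installed in compiled form; this text tells all that it offers.
- The arm moves only by the tool play_rows, never from a script. Its argument "plan" is a list of rows, each a list of 5 numbers: the opening, from -1 (shut) to 1 (fully open), then the shift along the world's x, y, z in m, then the turn about the world's z in rad. A call has 1 to 10 rows; each row is the pose to reach, as a shift and turn from the pose commanded when the call began; what a row does not reach only later rows make up. A row lasts 1/10 s, in which the tool goes at most 50 mm and 8.59 degrees, less where a joint would pass 70% of its speed; a pose out of reach is approached as far as the arm can. A call with a gripper value outside its range is refused whole. The fingers move at their own pace and stop on an object; "force" is the grip in N (left out, the last holds). Time passes only in rows, so rows that repeat a pose let the fingers close. It gives the time, the measured TCP pose, the force and the opening at its end, in the units of the state.
- r.get_obs(): the state, without advancing time (a new reading comes with each control period).
- r.grab_frame(name): name is "scene" or "top" or "wrist"; returns a dict with "pixels" (384x512x3 uint8, blue, green, red), "z_map" (384x512 float32, m along the optical axis (not along the pixel's ray), 0 where there is no reading), "vfov" (degrees; the focal length in pixels is half the picture's height over the tangent of half this angle, whatever the lens; pixels are square), "cx", "cy" (the principal point, pixels), "D" ([k1, k2, p1, p2, k3] as OpenCV has them; the pictures are not rectified), "R" (3x3) and "t" (3): a world point X has camera coordinates R X + t; the wrist camera has in their place "tool_from_camera" (4x4, takes a point from camera to tool coordinates, whose origin is the TCP and whose axes are the tool frame's). Camera axes: x right, y down, z forward; pixel columns grow to the right and rows downward; lengths in m; the calibration is good to about 2 mm. A picture is of the moment at which its call begins: read the wrist's pose just before it.
- r.hand_in(): hands the job in, once; it reports no verdict.
Trained networks look in a picture, given as the dict that the camera call returned (one of the last four; its "shot" number tells which), for a name from the list of things; names that differ only in an ending like _2 or _b are one class to them, and where a whole thing is asked for, a point or a joint stands for the part that bears it (a point fixed in the world has none). Each returns a list of dicts, best first, with "conf" (0 to 1); they miss things now and then, are a little off and sometimes report something else, mostly with a low value. They report only what shows in the picture. A call takes as long as a camera call.
- r.outline_of(picture, label): "mask" (384x512 bool, what is visible of it) and "bbox" ([left, top, right, bottom] as shares, 0 to 1, of the picture: columns of its width, rows of its height, round what is visible of it).
- r.pinpoint(picture, label): "position" ([column, row] as shares, 0 to 1, of the picture: columns of its width, rows of its height: a listed point, or the origin of a listed thing).
The state is a dict: "clock": time; "joints": joint angles; "qvel": joint speeds; "tau": joint torques, N m; "tcp_pos": TCP position; "orientation": TCP orientation; "contact_force": force on the tool from outside, world axes, zero at the start; "moment": the same for the moment, N m; "grip_width": finger opening in m.
Only numpy, scipy, OpenCV 4.12 (cv2) and the standard library are available. Lean on these libraries where they do the work, as an engineer would, in place of code of your own. Each camera call takes 0.05 s, during which the arm holds its last target.

## Working session

There is one attempt and no reset: what is moved stays moved. The work goes in short steps, Python scripts to look and compute and a tool call to move; the robot and the scene stay as the last step left them, time stands still between calls to the robot, and variables do not carry over. Pictures are saved under pics/ and viewed, and the job is handed in when it is done.

Besides the shell and the picture viewer there is one more tool, called after ">>>" as a command line: name --pt "numbers of a row" for each row, then --argument value for the rest. play_rows: Moves the arm, as the interface text tells. Its arguments: {"type":"object","properties":{"plan":{"type":"array","items":{"type":"array","items":{"type":"number"}}},"force":{"type":"number"}},"required":["plan"]}

```bash
mkdir -p pics; cat > h.py <<'E'
import numpy as np, cv2
from bench import r
def K(f):
    fl=192/np.tan(np.radians(f["vfov"])/2)
    return np.array([[fl,0,f["cx"]],[0,fl,f["cy"]],[0,0,1.]])
def cloud(f,obs=None):
    h,w=f["z_map"].shape
    u,v=np.meshgrid(np.arange(w),np.arange(h))
    p=cv2.undistortPoints(np.stack([u,v],-1).reshape(-1,1,2).astype(np.float64),K(f),np.array(f["D"],float)).reshape(h,w,2)
    z=f["z_map"]
    P=np.dstack([p[...,0]*z,p[...,1]*z,z])
    if "R" in f:
        return (P-np.array(f["t"]))@np.array(f["R"])
    T=np.array(f["tool_from_camera"]); R=cv2.Rodrigues(np.array(obs["orientation"],float))[0]
    return (P@T[:3,:3].T+T[:3,3])@R.T+np.array(obs["tcp_pos"])
E
python3 - <<'E'
from h import *
o=r.get_obs(); print(o, r.finger_overhang)
for n in ["scene","top"]:
    f=r.grab_frame(n); cv2.imwrite(f"pics/{n}0.png",f["pixels"])
    np.save(f"pics/{n}0c.npy",cloud(f)); 
    for l in ["relay","base_1","pliers","screwdriver"]:
        for d in r.outline_of(f,l):
            m=d["mask"]&(f["z_map"]>0); c=cloud(f)[m]
            print(n,l,round(d["conf"],2),np.round(np.array(d["bbox"])*[512,384,512,384]),np.round(np.median(c,0),3) if len(c) else None,np.round(np.percentile(c,98,axis=0),3) if len(c) else None)
E
```

```text
{'clock': 0.0, 'joints': array([-1.42211684,  0.47773605,  0.02232662,  1.55646277, -0.01148758,
        1.10930009, -0.0831216 ]), 'qvel': array([-0.0004551 ,  0.00063634, -0.00199091, -0.00044588, -0.00054571,
       -0.00059142,  0.00066914]), 'tau': array([-4.51915248e-04, -5.96455657e+01,  1.60789534e+00, -2.81191313e+01,
        1.24386919e-02,  9.64267325e-03, -3.52686435e-06]), 'tcp_pos': array([0.17128934, 0.652304  , 0.23836362]), 'orientation': array([-1.01918745,  1.32114247,  1.01720335]), 'contact_force': array([-0.04465858,  0.42373171,  0.17625385]), 'moment': array([-0.01018233, -0.01017877,  0.00820073]), 'grip_width': 0.08546413968274606} 0.008
scene relay 0.78 [261. 177. 287. 200.] [ 0.506 -0.048  0.092] [ 0.541 -0.018  0.112]
scene relay 0.66 [172. 146. 196. 172.] [0.488 0.283 0.059] [0.523 0.312 0.085]
scene relay 0.6 [288. 181. 308. 212.] [ 0.523 -0.122  0.093] [ 0.559 -0.091  0.112]
scene base_1 0.85 [282. 203. 313. 226.] [ 0.508 -0.13   0.035] [ 0.57  -0.088  0.05 ]
scene base_1 0.61 [256. 197. 285. 222.] [ 0.492 -0.057  0.036] [ 0.546 -0.015  0.054]
scene ba
[... 298 characters left out ...]
16  0.106] [ 0.557 -0.09   0.111]
top relay 0.69 [159. 192. 187. 216.] [0.495 0.288 0.08 ] [0.523 0.316 0.086]
top relay 0.61 [287. 194. 304. 208.] [ 0.515 -0.043  0.106] [ 0.537 -0.016  0.111]
top base_1 0.93 [330. 178. 359. 215.] [ 0.55  -0.195  0.033] [ 0.597 -0.155  0.049]
top base_1 0.71 [304. 183. 330. 217.] [ 0.516 -0.114  0.034] [ 0.581 -0.079  0.08 ]
top base_1 0.59 [278. 188. 307. 220.] [ 0.492 -0.045  0.034] [ 0.562 -0.008  0.049]
top pliers 0.77 [320. 261. 365. 278.] [ 0.351 -0.194  0.01 ] [ 0.363 -0.131  0.016]
top screwdriver 0.8 [243. 130. 314. 148.] [0.717 0.039 0.025] [0.739 0.092 0.033]
top screwdriver 0.72 [328. 177. 357. 211.] [ 0.552 -0.195  0.034] [ 0.596 -0.157  0.049]
```

```bash
python3 - <<'E'
import cv2
a=cv2.imread('pics/scene0.png');b=cv2.imread('pics/top0.png')
cv2.imwrite('pics/s0.png',cv2.resize(a,(798,598)))
cv2.imwrite('pics/t0.png',cv2.resize(b[110:300,130:390],None,fx=3,fy=3,interpolation=cv2.INTER_CUBIC))
E
```

```text
(no output)
```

View pics/s0.png

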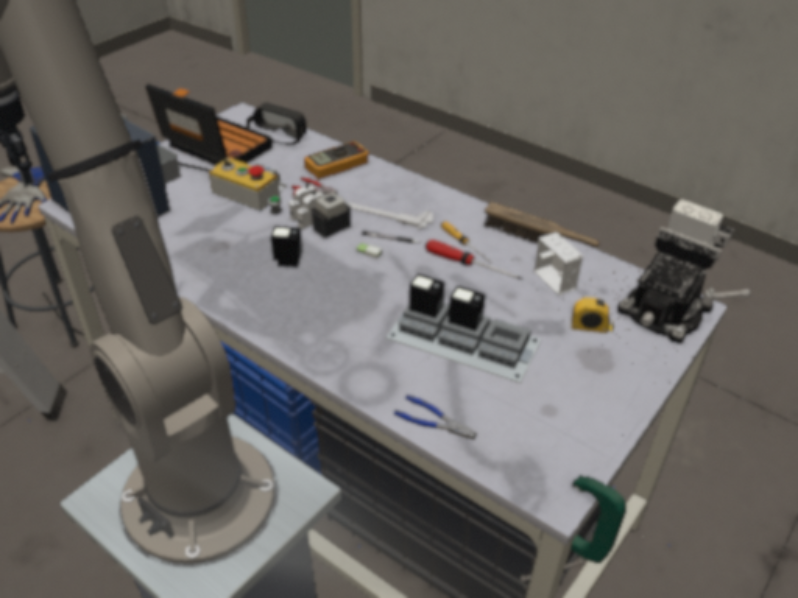

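View pics/t0.png

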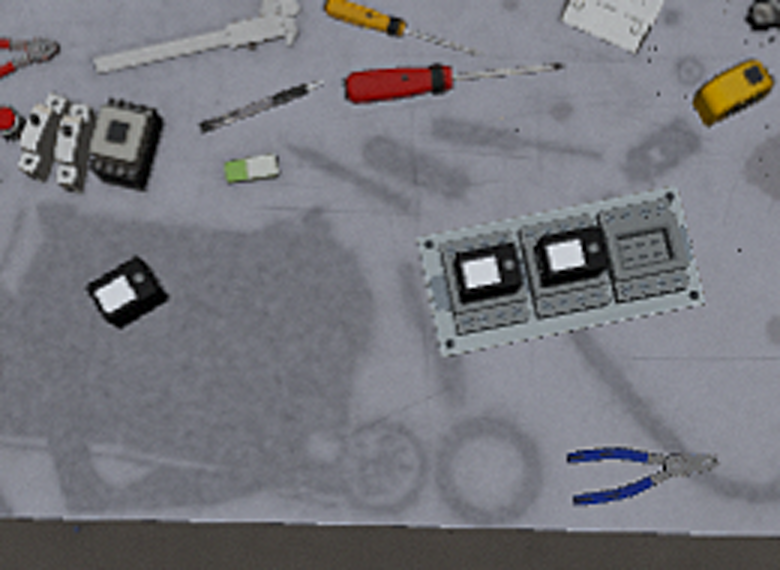

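```bash
python3 - <<'E'
from h import *
o=r.get_obs(); R=cv2.Rodrigues(o["orientation"])[0]; print(np.round(R,3))
for n in ["scene","top"]:
    c=np.load(f"pics/{n}0c.npy")
    for nm,(x,y,zlo,zhi) in dict(spare=(.495,.288,.075,.1),r2=(.515,-.043,.098,.12),r3=(.533,-.116,.098,.12)).items():
        m=(abs(c[...,0]-x)<.05)&(abs(c[...,1]-y)<.045)&(c[...,2]>zlo)&(c[...,2]<zhi)
        p=c[m]; 
        q=cv2.minAreaRect((p[:,:2]*1000).astype(np.float32)); print(n,nm,m.sum(),np.round(q[0],1),np.round(q[1],1),round(q[2],1),np.round(np.median(p[:,2]),4))
    m=(c[...,2]>.006)&(c[...,2]<.02)&(abs(c[...,0]-.53)<.11)&(abs(c[...,1]+.11)<.16)
    q=cv2.minAreaRect((c[m][:,:2]*1000).astype(np.float32)); print(n,'plate',q)
    for lo,hi in [(-.01,.005),(.03,.037),(.042,.05)]:
        m=(c[...,2]>lo)&(c[...,2]<hi)&(abs(c[...,0]-.55)<.06)&(abs(c[...,1]+.195)<.05)
        print(lo,m.sum(),np.round(np.median(c[m],0),4), np.round(cv2.minAreaRect((c[m][:,:2]*1000).astype(np.float32))[:],1) if 0 else cv2.minAreaRect((c[m][:,:2]*1000).astype(np.float32)))
E
```

```text
[[ 0.    -0.967  0.254]
 [-0.     0.254  0.967]
 [-1.    -0.    -0.   ]]
scene spare 158 [497.4 291.2] [47.1 58.4] 30.6 0.0811
scene r2 241 [521.5 -51.3] [43.  79.1] 11.8 0.1084
scene r3 249 [ 532.6 -105. ] [44.9 80.2] 15.5 0.1086
scene plate ((524.4695434570312, -106.75485229492188), (194.0015411376953, 290.41888427734375), 9.189006805419922)
-0.01 272 [ 0.51   -0.2207  0.0027] ((549.7835693359375, -195.88279724121094), (97.7330551147461, 119.40469360351562), 89.9864501953125)
0.03 240 [ 0.5247 -0.1908  0.0343] ((553.4124755859375, -183.45895385742188), (95.07587432861328, 91.5205307006836), 10.516839027404785)
0.042 255 [ 0.5495 -0.1862  0.0464] ((552.1841430664062, -182.90489196777344), (58.327796936035156, 89.51664733886719), 12.69608211517334)
top spare 309 [498.8 293.4] [41.8 57.8] 31.1 0.0808
top r2 306 [519.5 -42.7] [40.4 55.7] 12.1 0.1067
top r3 307 [ 534.4 -107.9] [40.2 79. ] 12.3 0.1068
top plate ((535.3963012695312, -122.36495971679688), (280.3762512207031, 201.99729919433594), 82.8253402709961)
-0.01 318 [ 0.5073 -0.2049  0.0011] ((550.0000610351562, -195.7815399169922), (119.87503051757812, 98.17662811279297), 0.05681230500340462)
0.03 276 [ 0.5263 -0.1903  0.033 ] ((550.7451782226562, -182.87261962890625), (89.61456298828125, 93.92695617675781), 11.572088241577148)
0.042 242 [ 0.5516 -0.1945  0.0447] ((551.4388427734375, -184.56329345703125), (51.887027740478516, 90.36212158203125), 12.417377471923828)
```

>>> play_rows --pt "1 0.327 -0.36 0 -0.773" --pt "1 0.327 -0.36 0 -0.773" --pt "1 0.327 -0.36 0 -0.773" --pt "1 0.327 -0.36 0 -0.773" --pt "1 0.327 -0.36 0 -0.773" --pt "1 0.327 -0.36 0 -0.773" --pt "1 0.327 -0.36 0 -0.773" --pt "1 0.327 -0.36 0 -0.773" --pt "1 0.327 -0.36 0 -0.773" --pt "1 0.327 -0.36 0 -0.773"

```text
clock: 1.5
tcp_pos: [0.5007, 0.2896, 0.2398]
orientation: [-0.422, 1.528, 0.421]
contact_force: [1.3, 0.3, 0.5]
grip_width: 0.0855
```

>>> play_rows --pt "1 0 0 0 0" --pt "1 0 0 0 0" --pt "1 0 0 0 0"

```text
clock: 1.8
tcp_pos: [0.4975, 0.2943, 0.2392]
orientation: [-0.425, 1.529, 0.426]
contact_force: [0.3, -0.6, -0.9]
grip_width: 0.0857
```

```bash
cat > look.py <<'E'
import sys
from h import *
n=sys.argv[1]
o=r.get_obs(); f=r.grab_frame("wrist"); c=cloud(f,o); np.save(f"pics/{n}.npy",c)
cv2.imwrite(f"pics/{n}.png",f["pixels"])
R=cv2.Rodrigues(o["orientation"])[0]
print(o["clock"],o["tcp_pos"],"jaw deg",np.degrees(np.arctan2(R[1,2],R[0,2])),np.round(R[:,0],3),np.round(o["joints"],3),o["contact_force"],o["grip_width"])
E
python3 look.py w1
python3 - <<'E'
from h import *
c=np.load("pics/w1.npy")
m=(abs(c[...,0]-.498)<.06)&(abs(c[...,1]-.29)<.06)&(c[...,2]>.07)&(c[...,2]<.095)
q=cv2.minAreaRect((c[m][:,:2]*1000).astype(np.float32)); print(m.sum(),q,np.median(c[m][:,2]))
E
```

```text
1.8 [0.49751617 0.29425892 0.23923298] jaw deg 31.110190393564665 [-0.001  0.001 -1.   ] [-0.908  0.326  0.336  1.811 -0.125  1.025  0.019] [ 0.34048907 -0.56629475 -0.87609479] 0.08565580949263502
1684 ((500.6882019042969, 294.10491943359375), (39.94078826904297, 56.92226791381836), 32.87891387939453) 0.081536975058792
```

View pics/w1.png

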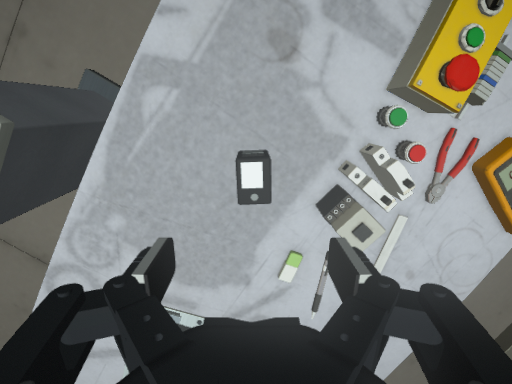

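>>> play_rows --pt "1 0.003 0.001 -0.03 0.028" --pt "1 0.003 0.001 -0.07 0.028" --pt "1 0.003 0.001 -0.1 0.028" --pt "1 0.003 0.001 -0.12 0.028" --pt "1 0.003 0.001 -0.12 0.028" --pt "1 0.003 0.001 -0.12 0.028"

```text
clock: 2.45
tcp_pos: [0.501, 0.295, 0.1197]
orientation: [-0.447, 1.524, 0.447]
contact_force: [0.3, 0.7, 1.3]
grip_width: 0.0855
```

```bash

python3 look.py w2
python3 - <<'E'
from h import *
c=np.load("pics/w2.npy")
m=(abs(c[...,0]-.498)<.06)&(abs(c[...,1]-.29)<.06)&(c[...,2]>.07)&(c[...,2]<.09)
q=cv2.minAreaRect((c[m][:,:2]*1000).astype(np.float32)); print(m.sum(),q,np.median(c[m][:,2]))
E
```

```text
2.45 [0.50102292 0.29499397 0.11966786] jaw deg 32.70104245228086 [-0.  0. -1.] [-0.864  0.478  0.292  1.904 -0.188  0.787  0.101] [0.2990728  0.70682499 1.25246363] 0.08550519956032995
4230 ((500.6385803222656, 294.01202392578125), (40.21492004394531, 57.188392639160156), 33.345115661621094) 0.08159240472550358
```

View pics/w2.png

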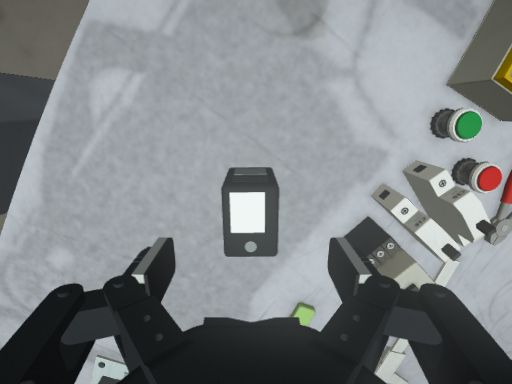

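>>> play_rows --pt "1 0 -0.001 -0.025 0.01" --pt "1 0 -0.001 -0.05 0.01" --pt "1 0 -0.001 -0.068 0.01" --pt "1 0 -0.001 -0.073 0.01" --pt "1 0 -0.001 -0.073 0.01" --pt "1 0 -0.001 -0.073 0.01"

```text
clock: 3.1
tcp_pos: [0.5024, 0.2936, 0.0478]
orientation: [-0.453, 1.52, 0.454]
contact_force: [0.6, 0.7, -0.1]
grip_width: 0.085
```

>>> play_rows --pt "0.2 0 0 0 0" --pt "0 0 0 0 0" --pt "-0.2 0 0 0 0" --pt "-1 0 0 0 0" --pt "-1 0 0 0 0" --pt "-1 0 0 0 0" --pt "-1 0 0 0 0" --pt "-1 0 0 0 0" --force 60

```text
clock: 3.9
tcp_pos: [0.5018, 0.2931, 0.0469]
orientation: [-0.453, 1.522, 0.454]
contact_force: [-0.3, -0.3, 5.7]
grip_width: 0.0395
```

```bash

python3 look.py w3
```

```text
3.9 [0.50177761 0.29308533 0.04693786] jaw deg 33.17081006002197 [ 0.001  0.001 -1.   ] [-0.827  0.585  0.25   1.938 -0.23   0.646  0.147] [-0.32666147 -0.28741194  5.69208392] 0.03952756449687918
```

View pics/w3.png

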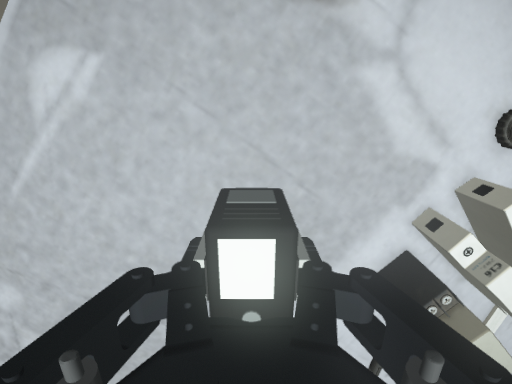

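>>> play_rows --pt "-1 0 0 0.03 0" --pt "-1 0 0 0.08 0" --pt "-1 0 0 0.13 0" --pt "-1 0 0 0.17 0" --pt "-1 0 0 0.18 0" --pt "-1 0 0 0.18 0"

```text
clock: 4.55
tcp_pos: [0.502, 0.2933, 0.2276]
orientation: [-0.452, 1.52, 0.455]
contact_force: [0.9, -0.6, -3.1]
grip_width: 0.0395
```

>>> play_rows --pt "-1 0.01 -0.045 0 -0.1" --pt "-1 0.015 -0.09 0 -0.2" --pt "-1 0.02 -0.138 0 -0.3" --pt "-1 0.025 -0.186 0 -0.366" --pt "-1 0.03 -0.234 0 -0.366" --pt "-1 0.035 -0.282 0 -0.366" --pt "-1 0.04 -0.33 0 -0.366" --pt "-1 0.045 -0.378 0 -0.366" --pt "-1 0.05 -0.426 0 -0.366" --pt "-1 0.055 -0.474 0 -0.366"

```text
clock: 5.55
tcp_pos: [0.5549, -0.1824, 0.2235]
orientation: [-0.167, 1.569, 0.168]
contact_force: [1.1, 0.6, -2.1]
grip_width: 0.0391
```

>>> play_rows --pt "-1 0.007 -0.048 0 0" --pt "-1 0.014 -0.09 0 0" --pt "-1 0.014 -0.09 0 0" --pt "-1 0.014 -0.09 0 0" --pt "-1 0.014 -0.09 0 0"

```text
clock: 6.05
tcp_pos: [0.5698, -0.2692, 0.2242]
orientation: [-0.167, 1.567, 0.17]
contact_force: [0.2, 0.7, -0.9]
grip_width: 0.0392
```

```bash

python3 look.py w4
```

```text
6.05 [ 0.56981224 -0.26922911  0.22418015] jaw deg 12.280510267023706 [-0.003  0.002 -1.   ] [-0.076  0.467  0.577  1.711 -0.287  1.053  0.811] [ 0.18998055  0.65406484 -0.85650241] 0.03917385014084425
```

View pics/w4.png

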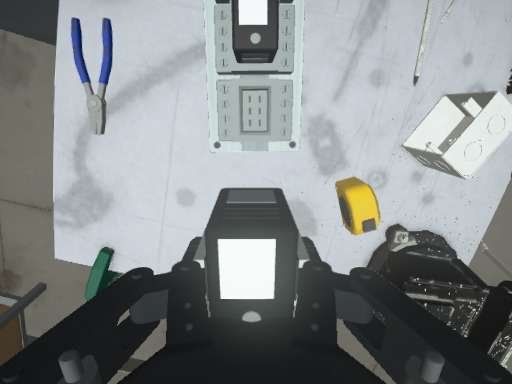

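```bash

cat > fit.py <<'E'
import sys
from h import *
n=sys.argv[1]; tx,ty,tz,jd=map(float,sys.argv[2:6])
c=np.load(f"pics/{n}.npy")
a=np.radians(jd); ex=np.array([np.cos(a),np.sin(a)]); ey=np.array([-np.sin(a),np.cos(a)])
P=c.reshape(-1,3); 
# base top
b=np.array([.5525,-.195])
d=P[:,:2]-b; u=d@ex; v=d@ey; z=P[:,2]
ok=(abs(u)<.06)&(abs(v)<.05)
for lo,hi in [(.016,.028),(.029,.038),(.041,.05)]:
    m=ok&(z>lo)&(z<hi)
    if lo==.016: m&=(abs(u)<.022)&(abs(v)<.03)
    print(lo,m.sum(),"med z",np.round(np.median(z[m]),4),"u",np.round(np.percentile(u[m],[0,1,50,99,100])*1000,1),"v",np.round(np.percentile(v[m],[0,1,50,99,100])*1000,1),cv2.minAreaRect((P[m][:,:2]*1000).astype(np.float32)))
# well mask in top-plane: hole edges
m=ok&(z>.041)&(z<.05)
for s in [0]:
    k=m&(abs(v)<.018); uu=u[k]; print("well u edges",np.round([uu[uu<0].max()*1000,uu[uu>0].min()*1000],1),"block",uu.min()*1e3,uu.max()*1e3)
    k=m&(abs(u)<.008); vv=v[k]; print("well v edges",np.round([vv[vv<0].max()*1000,vv[vv>0].min()*1000],1),"block",vv.min()*1e3,vv.max()*1e3)
# relay in hand
d=P[:,:2]-[tx,ty]; u=d@ex; v=d@ey
zt=z[(abs(u)<.012)&(abs(v)<.015)&(z>tz)&(z<tz+.06)]
t=np.median(zt); print("relay top z",t,"rel tcp",t-tz)
m=(abs(z-t)<.003)&(abs(u)<.0215)&(abs(v)<.05)
print("relay top rel",m.sum(),"u",np.round(np.percentile(u[m],[0,1,50,99,100])*1000,1),"v",np.round(np.percentile(v[m],[0,1,50,99,100])*1000,1),cv2.minAreaRect((np.c_[u,v][m]*1000).astype(np.float32)))
E
python3 fit.py w4 .5698 -.2692 .2242 12.28
```

```text
0.016 1020 med z 0.0216 u [-10.7  -9.9   4.8  19.7  19.9] v [-23.9 -23.8   0.3  23.5  23.7] ((557.0042724609375, -194.1201629638672), (30.068897247314453, 47.82585525512695), 13.079837799072266)
0.029 2093 med z 0.0337 u [-40.1 -39.6  -7.2  47.4  48.1] v [-35.1 -33.8   7.   49.6  50. ] ((554.8157958984375, -186.89474487304688), (88.24320220947266, 85.05799865722656), 12.274792671203613)
0.041 2173 med z 0.0453 u [-22.  -21.3   3.4  29.7  30.6] v [-35.  -34.9  13.2  49.8  50. ] ((554.8698120117188, -186.81385803222656), (51.622432708740234, 85.77510833740234), 13.250190734863281)
well u edges [-10.4  19.2] block -21.614634180698754 30.1791053583548
well v edges [-24.6  23.9] block -35.04059069993328 49.950701599120485
relay top z 0.2590945324838424 rel tcp 0.03489453248384239
relay top rel 8208 u [-21.5 -19.5  -0.3  18.9  21.5] v [-19.2 -17.4   8.3  28.5  29.2] ((0.020732879638671875, 5.0108642578125), (43.00261306762695, 48.375064849853516), 0.3472319543361664)
```

```bash

python3 - <<'E'
from h import *
c=np.load("pics/w4.npy");P=c.reshape(-1,3)
a=np.radians(12.28); ex=np.array([np.cos(a),np.sin(a)]); ey=np.array([-np.sin(a),np.cos(a)])
d=P[:,:2]-[.5568,-.1941]; u=d@ex*1000; v=d@ey*1000; z=P[:,2]
def line(m,idx,bins,ext,along,val):
    xs=[];ys=[]
    for b0 in bins:
        k=m&(along>=b0)&(along<b0+3)
        if k.sum()>2: xs.append(b0+1.5); ys.append(ext(val[k]))
    p=np.polyfit(xs,ys,1); print(idx,len(xs),"slope deg",round(np.degrees(np.arctan(p[0])),2),"at0",round(p[1],2),"res",np.round(np.std(np.polyval(p,xs)-ys),2))
top=(z>.041)&(z<.05); plate=(z>.008)&(z<.018)
B=np.arange(-32,45,3)
line(top&(abs(u)<32),"block u min (v)",B,np.min,v,u); line(top&(abs(u)<32),"block u max",B,np.max,v,u)
W=np.arange(-20,18,3)
line(top&(u<0)&(u>-20),"well u-",W,np.max,v,u); line(top&(u>0)&(u<20),"well u+",W,np.min,v,u)
U=np.arange(-12,10,3)
line(top&(v<0)&(v>-33),"well v-",U,np.max,u,v); line(top&(v>0)&(v<33),"well v+",U,np.min,u,v)
line(top&(v<0)&(abs(u)<26),"block v-",np.arange(-24,22,3),np.min,u,v)
E
```

```text
block u min (v) 25 slope deg -0.54 at0 -25.5 res 0.3
block u max 25 slope deg -2.37 at0 24.95 res 1.5
well u- 13 slope deg -1.23 at0 -15.52 res 0.31
well u+ 13 slope deg -0.02 at0 15.47 res 0.43
well v- 8 slope deg 0.33 at0 -24.64 res 0.05
well v+ 8 slope deg -0.13 at0 24.04 res 0.07
block v- 16 slope deg 0.07 at0 -34.89 res 0.06
```

>>> play_rows --pt "-1 -0.006 0.04 0 0.005" --pt "-1 -0.013 0.074 0 0.005" --pt "-1 -0.013 0.074 -0.03 0.005" --pt "-1 -0.013 0.074 -0.07 0.005" --pt "-1 -0.013 0.074 -0.1 0.005" --pt "-1 -0.013 0.074 -0.114 0.005" --pt "-1 -0.013 0.074 -0.114 0.005" --pt "-1 -0.013 0.074 -0.114 0.005" --pt "-1 -0.013 0.074 -0.114 0.005"

```text
clock: 7.0
tcp_pos: [0.5587, -0.1974, 0.114]
orientation: [-0.172, 1.561, 0.17]
contact_force: [-0.3, 0.5, -2.7]
grip_width: 0.0395
```

```bash

python3 look.py w5
python3 - <<'E'
from h import *
f=r.grab_frame("scene"); cv2.imwrite("pics/s5.png",cv2.resize(f["pixels"][130:270,220:380],None,fx=4,fy=4,interpolation=cv2.INTER_CUBIC))
for n in [1,2]: print(r.get_obs()["tcp_pos"])
E
```

```text
7.0 [ 0.55867215 -0.19743708  0.11401598] jaw deg 12.496327034839624 [ 0.003 -0.001 -1.   ] [-0.145  0.534  0.507  1.893 -0.352  0.8    0.769] [-0.33526296  0.50525688 -2.69420761] 0.03948945968326078
[ 0.5583981  -0.19743319  0.11377945]
[ 0.5583981  -0.19743319  0.11377945]
```

View pics/w5.png

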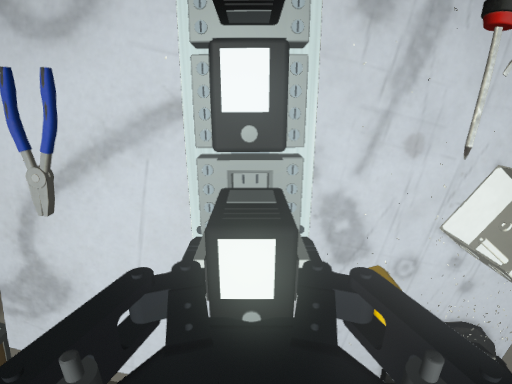

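View pics/s5.png

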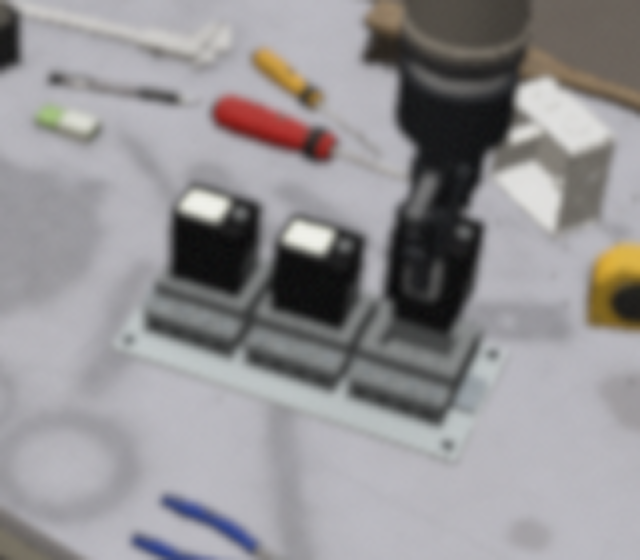

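```bash

python3 - <<'E'
from h import *
c=np.load("pics/w5.npy");P=c.reshape(-1,3)
a=np.radians(12.5); ex=np.array([np.cos(a),np.sin(a)]); ey=np.array([-np.sin(a),np.cos(a)])
d=P[:,:2]-[.5585,-.1974]; u=d@ex*1000; v=d@ey*1000; z=P[:,2]
def line(m,idx,bins,ext,along,val):
    xs=[];ys=[]
    for b0 in bins:
        k=m&(along>=b0)&(along<b0+3)
        if k.sum()>2: xs.append(b0+1.5); ys.append(ext(val[k]))
    if len(xs)<3: print(idx,xs,ys); return
    p=np.polyfit(xs,ys,1); print(idx,len(xs),min(xs),max(xs),"slope deg",round(np.degrees(np.arctan(p[0])),2),"at0",round(p[1],2),"res",np.round(np.std(np.polyval(p,xs)-ys),2))
top=(z>.041)&(z<.05)
V=np.arange(10,33,3)
line(top&(abs(u)<32),"block u min (v)",V,np.min,v,u); line(top&(abs(u)<32),"block u max",V,np.max,v,u)
step=(z>.029)&(z<.037)
line(step&(abs(u)<55),"step u min",V,np.min,v,u); line(step&(abs(u)<55),"step u max",V,np.max,v,u)
U=np.arange(-24,22,3)
line(top&(v>20)&(v<38.5),"block v+",U,np.max,u,v); line(top&(v>15)&(v<36),"well v+",np.arange(-9,8,3),np.min,u,v)
r3=(abs(z-.107)<.004)&(abs(u)<30)&(v>40)&(v<115)
print("r3",cv2.minAreaRect(np.c_[u,v][r3].astype(np.float32)),np.median(z[r3]))
zt=np.median(z[(abs(u)<12)&(abs(v)<15)&(z>.114)&(z<.17)]); m=(abs(z-zt)<.002)&(abs(u)<23)&(abs(v)<40)
print("hand",zt,np.percentile(u[m],[1,99]),v[m].max(),np.percentile(v[m],99.5))
line(m,"hand u-",np.arange(-10,28,3),np.min,v,u);line(m,"hand u+",np.arange(-10,28,3),np.max,v,u);line(m,"hand v+",np.arange(-18,16,3),np.max,u,v)
E
```

```text
block u min (v) 8 11.5 32.5 slope deg -0.32 at0 -26.57 res 0.24
block u max 8 11.5 32.5 slope deg 54.94 at0 -12.87 res 13.59
step u min 8 11.5 32.5 slope deg 0.47 at0 -45.2 res 0.3
step u max 8 11.5 32.5 slope deg -2.99 at0 43.86 res 0.11
block v+ 16 -22.5 22.5 slope deg 0.12 at0 38.42 res 0.05
well v+ 6 -7.5 7.5 slope deg -0.14 at0 27.79 res 0.03
r3 ((-1.5529632568359375, 81.51002502441406), (40.31942367553711, 56.233009338378906), 0.056821249425411224) 0.10763663597798037
hand 0.1489435886265636 [-19.31509789  18.56879194] 29.332904663648204 28.418751080734275
hand u- 13 -8.5 27.5 slope deg 1.91 at0 -20.91 res 1.19
hand u+ 13 -8.5 27.5 slope deg -1.9 at0 20.15 res 1.34
hand v+ 12 -16.5 16.5 slope deg 0.23 at0 28.81 res 0.29
```

>>> play_rows --pt "-1 -0.0015 0.0025 0 0" --pt "-1 -0.0015 0.0025 -0.005 0" --pt "-1 -0.0015 0.0025 -0.01 0" --pt "-1 -0.0015 0.0025 -0.015 0" --pt "-1 -0.0015 0.0025 -0.015 0" --pt "-1 -0.0015 0.0025 -0.015 0"

```text
clock: 7.7
tcp_pos: [0.5558, -0.1947, 0.097]
orientation: [-0.171, 1.565, 0.171]
contact_force: [0.8, 0.8, -2.1]
grip_width: 0.0395
```

```bash

python3 look.py w6
python3 - <<'E'
from h import *
o=r.get_obs(); print(o["tcp_pos"])
c=np.load("pics/w6.npy");P=c.reshape(-1,3)
a=np.radians(12.5); ex=np.array([np.cos(a),np.sin(a)]); ey=np.array([-np.sin(a),np.cos(a)])
d=P[:,:2]-o["tcp_pos"][:2]; u=d@ex*1000; v=d@ey*1000; z=P[:,2]
r3=(abs(z-.107)<.004)&(abs(u)<30)&(v>40)&(v<115)
print("r3",cv2.minAreaRect(np.c_[u,v][r3].astype(np.float32)),np.median(z[r3]))
top=(z>.041)&(z<.05)
for b in range(10,34,4):
    k=top&(v>b)&(v<b+4)&(abs(u)<32); print(b,u[k].min(),u[k].max())
k=top&(v>15)&(v<36)&(abs(u)<8); print("well v+",v[k].min())
E
```

```text
7.7 [ 0.55575771 -0.19471096  0.09698808] jaw deg 12.478955347236614 [-0.001 -0.    -1.   ] [-0.139  0.554  0.494  1.908 -0.366  0.769  0.777] [ 0.82450987  0.76691828 -2.08506204] 0.03946314528337063
[ 0.55588438 -0.19475698  0.09717559]
r3 ((0.3892841339111328, 78.09505462646484), (55.678245544433594, 40.29846954345703), 89.97529602050781) 0.10762963737440942
10 25.17715910779989 26.854663170898707
14 -24.97468798643062 26.737807711703947
18 -24.960889086697218 26.53168472937447
22 -24.683062205963807 27.081582429544817
26 -24.542034468517805 26.965274919671707
30 -25.152398207049096 26.748630536826212
well v+ 24.195313601022647
```

>>> play_rows --pt "-1 0.001 -0.0005 -0.002 0" --pt "-1 0.001 -0.0005 -0.006 0" --pt "-1 0.001 -0.0005 -0.01 0" --pt "-1 0.001 -0.0005 -0.013 0" --pt "-1 0.001 -0.0005 -0.013 0"

```text
clock: 8.25
tcp_pos: [0.5565, -0.195, 0.0837]
orientation: [-0.171, 1.565, 0.171]
contact_force: [-0.0, -0.3, -1.7]
grip_width: 0.0397
```

>>> play_rows --pt "-1 0 0 -0.003 0" --pt "-1 0 0 -0.006 0" --pt "-1 0 0 -0.009 0" --pt "-1 0 0 -0.011 0" --pt "-1 0 0 -0.011 0"

```text
clock: 8.75
tcp_pos: [0.5569, -0.1952, 0.0732]
orientation: [-0.171, 1.564, 0.171]
contact_force: [-0.2, -0.7, -2.3]
grip_width: 0.0396
```

>>> play_rows --pt "-1 0 0 -0.001 0" --pt "-1 0 0 -0.0015 0" --pt "-1 0 0 -0.002 0" --pt "-1 0 0 -0.002 0"

```text
clock: 9.15
tcp_pos: [0.557, -0.1952, 0.0729]
orientation: [-0.17, 1.563, 0.172]
contact_force: [-5.4, 2.5, 15.0]
grip_width: 0.0395
```

```bash

python3 look.py w7
python3 - <<'E'
from h import *
for i in range(3):
    f=r.grab_frame("top"); o=r.get_obs(); print(o["tcp_pos"],o["contact_force"])
c=np.load("pics/w7.npy");P=c.reshape(-1,3)
a=np.radians(12.5); ex=np.array([np.cos(a),np.sin(a)]); ey=np.array([-np.sin(a),np.cos(a)])
d=P[:,:2]-o["tcp_pos"][:2]; u=d@ex*1000; v=d@ey*1000; z=P[:,2]
for lo in [-15,0,10,20]:
    k=(abs(u)<15)&(v>lo)&(v<lo+8)&(z>.09)&(z<.13); print(lo,k.sum(),np.median(z[k]))
k=(abs(u)<15)&(v>65)&(v<95)&(z>.09)&(z<.13);print("r3",np.median(z[k]))
E
```

```text
9.15 [ 0.55699544 -0.19520142  0.07291293] jaw deg 12.474593049758631 [ 0.001  0.001 -1.   ] [-0.119  0.59   0.471  1.916 -0.391  0.726  0.798] [-5.41065649  2.4878835  15.00884224] 0.03952775811498876
[ 0.55698276 -0.19522179  0.07290407] [-5.55401749  2.60112481 14.02283146]
[ 0.55703262 -0.19522652  0.07292661] [-5.06615719  2.99747462 13.77400853]
[ 0.55698282 -0.19521272  0.07289811] [-5.38937011  2.95849088 15.14438003]
-15 946 0.1075783802299003
0 1040 0.10794278062711589
10 1138 0.10794542302441508
20 1375 0.10755050795010962
r3 0.10785465910827143
```

>>> play_rows --pt "0.2 0 0 0 0" --pt "0.6 0 0 0 0" --pt "1 0 0 0 0" --pt "1 0 0 0 0" --pt "1 0 0 0 0" --pt "1 0 0 0 0"

```text
clock: 9.95
tcp_pos: [0.5569, -0.1951, 0.0712]
orientation: [-0.171, 1.564, 0.171]
contact_force: [0.3, 0.2, -0.1]
grip_width: 0.0854
```

```bash
python3 look.py w8
```

```text
9.95 [ 0.55691448 -0.19511784  0.07120063] jaw deg 12.490093025760762 [-0.  0. -1.] [-0.119  0.592  0.47   1.917 -0.392  0.723  0.798] [ 0.26555772  0.15989499 -0.10123249] 0.08543152783176512
```

View pics/w8.png

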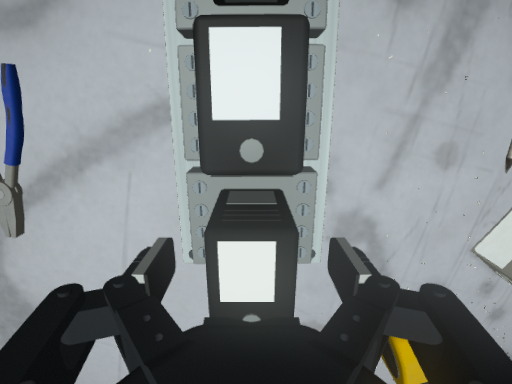

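The jaws are open on both sides of the relay, which stands at (253,270) in line with its neighbour at (252,95). I'm retracting straight up.

>>> play_rows --pt "1 0 0 0.02 0" --pt "1 0 0 0.06 0" --pt "1 0 0 0.11 0" --pt "1 0 0 0.16 0" --pt "1 0.01 -0.03 0.17 0" --pt "1 0.012 -0.06 0.17 0" --pt "1 0.012 -0.06 0.17 0" --pt "1 0.012 -0.06 0.17 0"

```text
clock: 10.8
tcp_pos: [0.5684, -0.2557, 0.2411]
orientation: [-0.17, 1.565, 0.17]
contact_force: [-0.7, 0.5, -0.3]
grip_width: 0.0854
```

```bash
python3 look.py w9
python3 - <<'E'
from h import *
c=np.load("pics/w9.npy");P=c.reshape(-1,3);z=P[:,2]
a=np.radians(12.5); ex=np.array([np.cos(a),np.sin(a)]); ey=np.array([-np.sin(a),np.cos(a)])
d=P[:,:2]-[.5565,-.1947]; u=d@ex*1000; v=d@ey*1000
for n,v0 in [("spare",0),("r3",78)]:
    k=(abs(z-.107)<.006)&(abs(u)<32)&(abs(v-v0)<36); 
    A=np.c_[u[k],v[k],np.ones(k.sum())]; p=np.linalg.lstsq(A,z[k]*1000,rcond=None)[0]
    print(n,cv2.minAreaRect(np.c_[u,v][k].astype(np.float32)),np.median(z[k]),"tilt deg",np.degrees(p[:2]))
f=r.grab_frame("scene"); cv2.imwrite("pics/s9.png",cv2.resize(f["pixels"][130:270,220:380],None,fx=4,fy=4,interpolation=cv2.INTER_CUBIC))
for l in ["pliers","screwdriver"]:
    for x in r.outline_of(f,l)[:1]:
        m=x["mask"]&(f["z_map"]>0); print(l,x["conf"],np.round(np.median(cloud(f)[m],0),3))
E
```

```text
10.8 [ 0.56844951 -0.25568145  0.24106323] jaw deg 12.38893148787749 [-0.001  0.    -1.   ] [-0.115  0.438  0.596  1.714 -0.274  1.075  0.785] [-0.69230073  0.50764619 -0.28465606] 0.08540718258973222
spare ((0.14868927001953125, 0.5195751190185547), (39.8362922668457, 54.63616180419922), 0.7890873551368713) 0.1076524790706253 tilt deg [-0.21635923  0.09292484]
r3 ((-0.37412452697753906, 77.74783325195312), (39.688629150390625, 56.20130157470703), 0.6850073933601379) 0.10759885737506392 tilt deg [-0.05837744  0.6254186 ]
pliers 0.58 [ 0.35  -0.195  0.01 ]
screwdriver 0.51 [0.71  0.039 0.024]
```

View pics/w9.png

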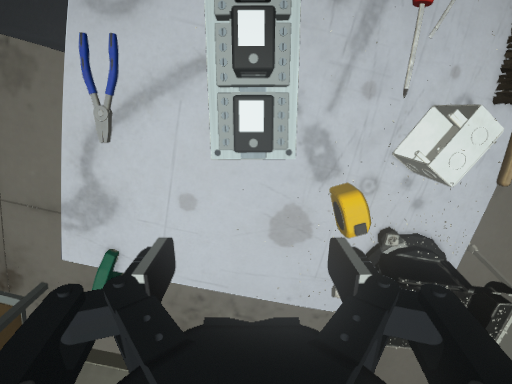

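View pics/s9.png

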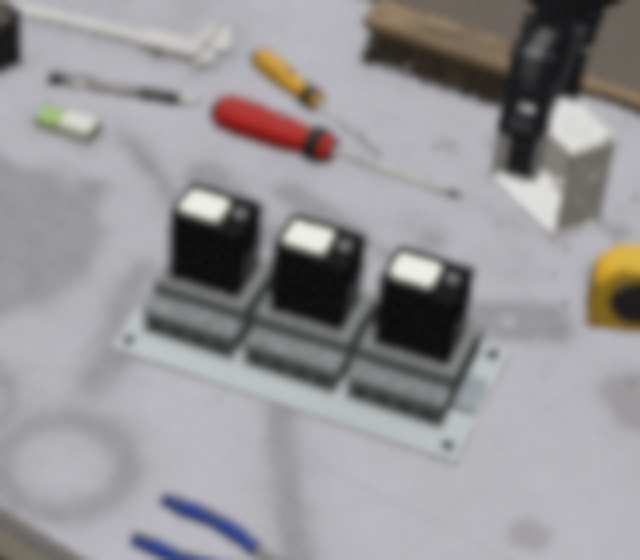

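The wrist picture shows the relay at (253,122) and its neighbour at (253,40). In the scene picture the third relay, at (425,300), stands flush and in line with the other two. The arm is clear of everything, so I'm handing in.

```bash
python3 -c "
from bench import r
print(r.hand_in())"
```

```text
the job is handed in; nothing more can be done
None
```

The spare relay is plugged fully into the free base, the one at the far -y end of the row. I handed the job in at about 11 s with the arm clear of everything.

- **Seating:** The relay went in without resistance until the housing met the base. There I measured about 15 N of contact at the predicted height (TCP z 0.0729 m against 0.073 m expected), and only then opened the jaws.
- **After letting go:** The relay's top sits at 107.7 mm, against 107.6 mm for its fitted neighbour. It leans less than 0.3° and is in line with the row.
- **Left alone:** The two fitted relays look unmoved. The pliers measure within 1 mm of where they started. The screwdriver measures 7 mm different along its length, but the network's outline had low confidence (0.51), and in the scene pictures before and after it lies in the same place.
- **Disagreement:** The top and wrist cameras differed by 2–4 mm on positions. I used the wrist camera, comparing the relay in the hand directly with the base, and the fit confirmed it.

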